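Shut and latch a split casting mould

ROBOT

A 6-joint arm with a two-finger parallel gripper is mounted at the origin on the work surface; the furniture and walls round the work are solid. World frame = base frame: x ahead of the robot, y to its left, z up, the work surface at z = 0. Lengths are in m, angles in rad, forces in N, time in s.
With the tool pointing down it reaches from about 0.35 to 0.95 m from the base axis. Payload 17.4 kg.
Tool frame: the origin (TCP) lies where the fingers leave the gripper's body, on its centre line; the fingertips stand 84 mm ahead of it and the grasp point (between the pads) lies 65 mm ahead of it; y points along the fingers, z is the direction in which the jaws open and shut, and the axes are right-handed (so a half turn about y gives the same grasp; the last joint's range is limited). The gripper opens to 93 mm and grips with 3 to 60 N. Pads are 15 mm wide; open, the fingers measure 128 mm over their backs; the gripper's body (75 mm by 188 mm) begins 65 mm behind the grasp point.
Start: joints at [-0.038, 0.116, 1.442, -0, 1.584, -0.038], TCP at [0.675, -0, 0.303] pointing down, gripper open.
Joint ranges: [-2.83, 2.83], [-0.83, 2.19], [0.07, 2.5], [-1.14, 4.28], [0.01, 3], [-2.97, 2.97]. Speed limits (rad/s): [1.89, 1.89, 2.22, 3.14, 3.14, 3.14].

INTERFACE

Orientations are given as a unit quaternion [w, x, y, z].
In Python, from rig import arm, camera, sign_off, spot_in, place_of gives the robot as it stands.
- The arm moves only by the tool play_rows, never from a script. Its argument "steps" is a list of rows, each a list of 3 entries, a list of its own where there are three numbers: the finger opening in mm, from 0 to 93, then the shift along the world's x, y, z in units of 50 mm (1.0 is 50 mm), then the turn, a rotation vector about the world's x, y, z in units of 6 degrees (1.0 is 6 degrees). In form: [[gripper, [dx, dy, dz], [ax, ay, az]], ...]. A call has 1 to 8 rows; each row shifts and turns the commanded pose from where the row before left it; what a row does not reach is not made up. A row lasts 1/10 s, in which the tool goes at most 50 mm and 8.59 degrees, less where a joint would pass 70% of its speed; a pose out of reach is approached as far as the arm can. A call is refused whole if a number of a shift passes 1 or a number of a turn 1, either way. A call with a gripper value outside its range is refused whole. The fingers move at their own pace and stop on an object; the grip force is fixed at half the most. Time passes only in rows, so rows that do not move let the fingers close. It gives the time, the measured TCP pose, the force and the opening at its end, in the units of the state.
- arm.get_state(): the state, without advancing time (a new reading comes with each control period).
- camera(name): name is "scene" or "top" or "wrist"; returns a dict with "image" (384x512x3 uint8, blue, green, red), "mtx" (3x3 intrinsics, pixels), "R" (3x3) and "t" (3): a world point X has camera coordinates R X + t. Camera axes: x right, y down, z forward; pixel columns grow to the right and rows downward; lengths in m; the calibration is good to about 2 mm. The wrist camera is an equidistant fisheye: a pixel r from the principal point sees the ray r / f radians off the axis. A picture is of the moment at which its call begins. There is no depth.
- sign_off(): hands the job in, once; it reports no verdict.
Trained networks look in the newest picture that a camera, given by its name, has taken for a name from the list of things; names that differ only in an ending like _2 or _b are one class to them, and where a whole thing is asked for, a point or a joint stands for the part that bears it (a point fixed in the world has none). Each returns a list of dicts, best first, with "confidence" (0 to 1); they miss things now and then, are a little off and sometimes report something else, mostly with a low value. They report only what shows in the picture. A call takes as long as a camera call.
- spot_in(name, camera): "rect" ([left, top, right, bottom] in pixels, round what is visible of it).
- place_of(name, camera): "uv" ([column, row] in pixels: a listed point, or the origin of a listed thing).
The state is a dict: "clock": time; "q": joint angles; "dq": joint speeds; "tau": joint torques, N m; "ee_pos": TCP position; "tcp_rot": TCP orientation; "ft_force": force on the tool from outside, world axes, zero at the start; "ft_torque": the same for the moment, N m; "width": finger opening in m.
Only numpy, scipy, OpenCV 4.12 (cv2) and the standard library are available. Lean on these libraries where they do the work, as an engineer would, in place of code of your own. Each camera call takes 0.05 s, during which the arm holds its last target.

TASK

Shut the two-part metal mould and latch it: push the sliding half fully home against the fixed half, flip the latch's wire loop over so that it hooks behind the keeper on the sliding half, and press the latch lever down flat past centre so that it stays shut by itself. Leave the pliers, the file and the dish where they lie.

Things in the scene. Friction and masses are not known exactly. Their poses are not given: they have to be found in the camera images.
- mould: Mould fixture, fixed: dark base plate 250 x 96 x 10 mm with two aluminium halves 64 mm wide, 10 to 48 mm above the bench. Origin: centre of the plate's underside. x runs along the latch line (y = 0) from fixed to sliding half, z up. Fixed half: x = -105 to +4 mm. The sliding half, in +x of it, runs between rails 24 mm high with inner faces at y = +-34 mm; they and the plate end at x = 125 mm.
- pivot (a point): Lever pivot of the draw latch, on top of the fixed half, 60 mm above the bench at x = -30, y = 0 mm of the mould. The lever turns about the mould's y axis through it. Axes as the mould's.
- half (a joint): Sliding half: gap between the halves in m. 0 = fully shut, 0.022 to 0.038 at the start, 0.042 at most; about 3 N of friction, stays where it is left.
- half_end (a point): Centre of the sliding half's outer end face (64 mm wide, 38 mm high), 29 mm above the bench; the face looks along the mould's +x. Pushing it along the mould's -x shuts the mould.
- keeper (a point): Keeper, a steel hook 22 mm wide on the sliding half: middle of its catch face, 7 mm above the half's top, looking along the mould's +x (55.5 mm in +x of the pivot when shut). A lip above it reaches 3.5 mm farther in +x, up to 17.5 mm above the half. The loop's bar must fall onto the half's top in +x of the lip; the lever then draws it under the lip against the catch face.
- lever (a joint): Lever angle, rad: 0 = flat, pressed home, pointing along the mould's -x, its top 6 mm above the pivot; pi/2 = upright; 1.7 to 2.05 at the start, leaning to the keeper; 2.2 at most. Stays where left (friction 0.08 N m), but with the loop hooked it stiffens below about 0.9 rad and may spring back; 3 to 8 N on its end presses it through centre, and it then holds itself at 0.
- lever_tip (a point): Near the free end of the lever (a steel strip 22 mm wide, 3 mm thick), 60 mm from the pivot; the strip ends 8 mm farther out.
- loop (a joint): Angle of the wire loop on the lever, rad; this minus the lever angle is the loop's elevation above the mould's +x. Swings freely by its weight. At the start it is thrown back on its stop (4.36), pointing back and up over the fixed half; pushed up and over past vertical (elevation under pi/2) it falls to the keeper. About 0 when latched.
- loop_bar (a point): Middle of the loop's end bar: round steel 5 mm thick along the mould's y; the loop is 43 mm wide. The bar is 72 mm from the loop's hinge, which is on the lever, 18 mm from the pivot towards the lever's free end, so it passes clear over the lever. With the mould shut the loop reaches past the keeper's lip only while the lever is above about 1.4 rad.
- pliers: Bystander: blue-handled pliers, 146 x 42 x 12 mm, lying beyond the mould.
- file: Bystander: needle file with a dipped handle, 150 mm long, 13 mm thick, lying beyond the mould.
- dish: Bystander: small ceramic dish, 82 mm across, 18 mm high, beyond the mould.

How it is judged:
At the end, for the whole second after the job is handed in: The gap between the halves is under 2 mm, the lever lies within 0.07 rad of flat, the loop's bar lies behind the keeper, within 6 mm of its catch face and under its lip, and all is at rest (value of joint half below 0.002 m and value of joint lever below 0.07 rad and x of loop_bar in the frame of keeper between 0 and 0.006 m and z of loop_bar in the frame of keeper below 0.007 m and velocity of joint lever below 0.05 rad/s and velocity of joint half below 0.01 m/s); the robot touches nothing.
It fails at once if the pair of pliers is moved by more than 25 mm (distance of pliers from where it was at the start of the episode above 0.025 m).
It fails at once if the file is moved by more than 25 mm (distance of file from where it was at the start of the episode above 0.025 m).
It fails at once if the dish is moved by more than 25 mm (distance of dish from where it was at the start of the episode above 0.025 m).
It also fails if it takes over 58 s, if anything falls off the work surface, if the arm or the gripper's body presses on something with over 40 N, if the wrist force passes 120 N, or if a joint passes its speed limit or range.

## Working session

There is one attempt and no reset: what is moved stays moved. The work goes in short steps, Python scripts to look and compute and a tool call to move; the robot and the scene stay as the last step left them, time stands still between calls to the robot, and variables do not carry over. Pictures are saved under pics/ and viewed, and the job is handed in when it is done.

Besides the shell and the picture viewer there is one more tool, called after ">>>" as name(argument=value, ...) on one line, values as JSON. play_rows: Moves the arm, as the interface text tells. Its arguments: {"type":"object","properties":{"steps":{"type":"array"}},"required":["steps"]}

```bash
mkdir -p pics
cat > h.py <<'E'
import numpy as np, cv2
from rig import arm,camera,sign_off,spot_in,place_of
def ray(c,uv,fish=False):
    K=np.array(c["mtx"]);R=np.array(c["R"]);t=np.array(c["t"])
    d=np.linalg.inv(K)@np.array([uv[0],uv[1],1.])
    if fish:
        x,y=d[0],d[1];r=np.hypot(x,y);d=np.array([np.sin(r)*x/r,np.sin(r)*y/r,np.cos(r)])
    d=R.T@d; return -R.T@t, d/np.linalg.norm(d)
def atz(c,uv,z):
    o,d=ray(c,uv); return o+d*(z-o[2])/d[2]
def tri(rs):
    A=0;b=0
    for o,d in rs:
        P=np.eye(3)-np.outer(d,d);A=A+P;b=b+P@o
    X=np.linalg.solve(A,b); return X,[np.linalg.norm((np.eye(3)-np.outer(d,d))@(X-o)) for o,d in rs]
def proj(c,X):
    p=np.array(c["mtx"])@(np.array(c["R"])@X+np.array(c["t"])); return p[:2]/p[2]
E
python3 - <<'E'
from h import *
C={}
for n in ["scene","top"]:
    C[n]=camera(n);cv2.imwrite(f"pics/{n}0.png",C[n]["image"])
    o,_=ray(C[n],(256,192));print(n,o.round(3),np.array(C[n]["mtx"]).round(0).tolist())
P={}
for k in ["mould","pivot","half_end","keeper","lever_tip","loop_bar","pliers","file","dish"]:
    for n in C:
        r=place_of(k,n); print(k,n,[(np.round(a["uv"],1).tolist(),round(a["confidence"],2)) for a in r[:2]])
        if r: P[k,n]=r[0]["uv"]
    if (k,"scene") in P and (k,"top") in P:
        X,e=tri([ray(C[n],P[k,n]) for n in C]);print("   ",X.round(4),np.round(e,4))
print(arm.get_state())
E
```

```text
scene [0.275 0.498 0.587] [[475.0, 0.0, 260.0], [0.0, 475.0, 195.0], [0.0, 0.0, 1.0]]
top [ 0.496 -0.068  0.918] [[361.0, 0.0, 258.0], [0.0, 361.0, 192.0], [0.0, 0.0, 1.0]]
mould scene [([297.3, 257.2], 0.79), ([303.4, 199.2], 0.19)]
mould top [([228.4, 224.6], 0.75)]
    [ 0.5224 -0.0205  0.0054] [0.0039 0.0039]
pivot scene [([302.2, 218.2], 0.62)]
pivot top [([242.6, 216.0], 0.93)]
    [ 0.5388 -0.0577  0.0587] [0.0001 0.0001]
half_end scene [([282.6, 296.8], 0.61)]
half_end top []
keeper scene [([289.0, 263.6], 0.72)]
keeper top []
lever_tip scene [([302.6, 198.1], 0.68)]
lever_tip top [([233.7, 218.1], 0.57)]
    [ 0.5307 -0.0389  0.1183] [0. 0.]
loop_bar scene [([314.2, 174.7], 0.67)]
loop_bar top [([264.4, 207.3], 0.42)]
    [ 0.5511 -0.1086  0.1144] [0.0064 0.0064]
pliers scene [([268.6, 161.8], 0.92)]
pliers top [([313.3, 147.5], 0.92), ([241.4, 218.5], 0.6)]
    [ 0.7171 -0.2356  0.0117] [0.0067 0.0067]
file scene [([185.2, 252.6], 0.62)]
file top [([197.9, 150.2], 0.63), ([229.2, 221.6], 0.32)]
    [ 0.7064  0.0635 -0.002 ] [0.0022 0.0022]
dish scene [([214.0, 207.7], 0.59)]
dish top [([249.3, 139.2], 0.56)]
    [ 0.7412 -0.0689 -0.0086] [0.0035 0.0035]
{'clock': 1.0, 'q': array([-3.78096015e-02,  1.16002539e-01,  1.44159505e+00, -3.57669944e-06,
        1.58400950e+00, -3.77962334e-02]), 'dq': array([-0.00013593,  0.00055657,  0.00142354,  0.00066581,  0.00070215,
        0.00088068]), 'tau': array([ 2.77877312e-03, -7.21033931e+01, -6.22745562e+01,  7.80013134e-02,
        1.86080538e-02,  1.33446687e-05]), 'ee_pos': array([ 6.75005820e-01, -1.64129701e-05,  3.02747499e-01]), 'tcp_rot': array([ 0.49999225, -0.50000104,  0.50000624, -0.50000047]), 'ft_force': array([ 0.58633458, -0.03144262,  0.6885572 ]), 'ft_torque': array([ 0.02111882,  0.03875359, -0.01387697]), 'width': 0.09308606927175855}
```

View pics/scene0.png

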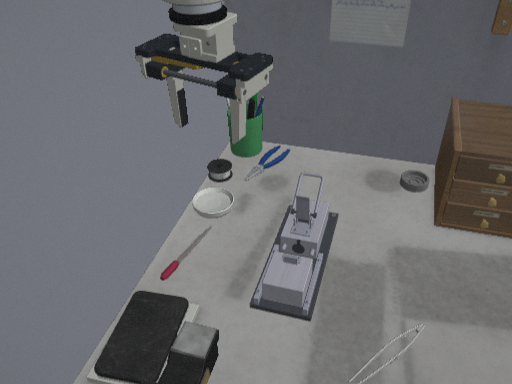

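View pics/top0.png

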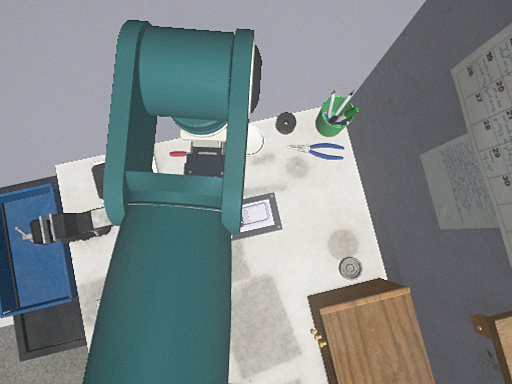

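Run:
```python
from h import *
c=camera("scene")
for n,uv,z in [("pivot",(302.2,218.2),.06),("keeper",(289,263.6),.055),("half_end",(282.6,296.8),.029)]:
    print(n,atz(c,uv,z).round(4))
im=c["image"][150:330,220:370]
cv2.imwrite("pics/crop0.png",cv2.resize(im,None,fx=3.3,fy=3.3,interpolation=cv2.INTER_CUBIC))
```

```text
pivot [ 0.538  -0.0563  0.06  ]
keeper [0.5092 0.0435 0.055 ]
half_end [0.4964 0.0861 0.029 ]
```

View pics/crop0.png

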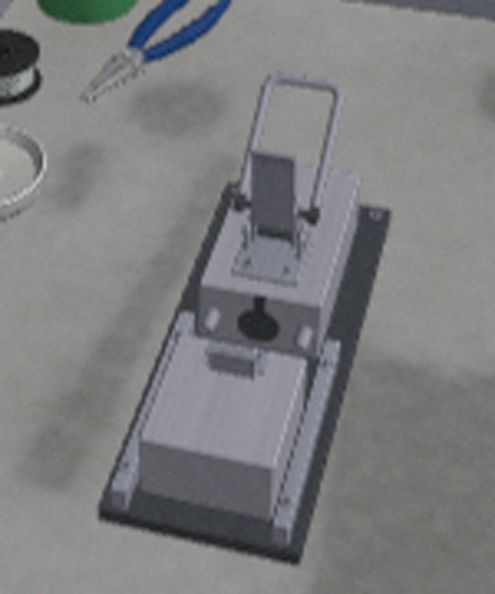

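>>> play_rows(steps=[[0, [-0.48, 0.34, -0.2], [0, 0, 0.34]], [0, [-0.48, 0.34, -0.2], [0, 0, 0.34]], [0, [-0.48, 0.34, -0.2], [0, 0, 0.34]], [0, [-0.48, 0.34, -0.2], [0, 0, 0.34]], [0, [-0.48, 0.34, -0.2], [0, 0, 0.34]], [0, [-0.48, 0.34, -0.2], [0, 0, 0.34]], [0, [-0.48, 0.34, -0.2], [0, 0, 0.34]], [0, [-0.48, 0.34, -0.2], [0, 0, 0.34]]])

```text
clock: 1.85
ee_pos: [0.482, 0.1365, 0.2224]
tcp_rot: [0.566, -0.566, 0.424, -0.424]
ft_force: [-0.0, 0.6, 0.6]
width: 0.0335
```

Run:
```python
from h import *
C={}
for n in ["scene","top","wrist"]:
    C[n]=camera(n);cv2.imwrite(f"pics/{n}1.png",C[n]["image"])
s=arm.get_state();print(s["clock"],s["ee_pos"],s["tcp_rot"],np.array(s["ft_force"]).round(1))
for k in ["mould","pivot","half_end","keeper","lever_tip","loop_bar"]:
    rs=[]
    for n in C:
        r=place_of(k,n); print(k,n,[(np.round(a["uv"],1).tolist(),round(a["confidence"],2)) for a in r[:2]])
        if r and r[0]["confidence"]>.4: rs.append(ray(C[n],r[0]["uv"],n=="wrist"))
    if len(rs)>1: X,e=tri(rs);print("   ",X.round(4),np.round(e,4))
```

```text
2.0 [0.48210845 0.13663043 0.22263351] [ 0.56628447 -0.56621699  0.42349298 -0.42352557] [-0.2 -0.4  0. ]
mould scene [([295.5, 254.5], 0.76), ([312.2, 175.0], 0.6)]
mould top []
mould wrist [([255.9, 312.3], 0.64)]
    [ 0.5213 -0.0013  0.029 ] [0.0006 0.0006]
pivot scene [([300.2, 216.6], 0.71)]
pivot top [([240.2, 217.3], 0.74)]
pivot wrist [([398.5, 282.4], 0.66)]
    [0.5532 0.0223 0.1117] [0.0446 0.0779 0.1137]
half_end scene [([280.6, 296.4], 0.76), ([214.1, 205.2], 0.29)]
half_end top [([183.2, 232.0], 0.69)]
half_end wrist [([257.7, 246.8], 0.61), ([257.5, 300.3], 0.19)]
    [0.4981 0.0856 0.0302] [0.0021 0.0012 0.0017]
keeper scene [([288.5, 258.9], 0.57)]
keeper top [([200.5, 225.1], 0.72)]
keeper wrist [([256.1, 300.0], 0.74)]
    [0.512  0.0402 0.0607] [0.0001 0.0023 0.0023]
lever_tip scene []
lever_tip top [([233.1, 217.2], 0.54)]
lever_tip wrist []
loop_bar scene [([315.2, 171.6], 0.38)]
loop_bar top [([235.8, 218.7], 0.58)]
loop_bar wrist []
```

Run:
```python
import cv2,numpy as np
t=cv2.imread("pics/top1.png")[150:280,120:300];w=cv2.imread("pics/wrist1.png")
t=cv2.resize(t,(700,506),interpolation=cv2.INTER_CUBIC);cv2.imwrite("pics/t1c.png",t)
```

```text
(no output)
```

View pics/t1c.png

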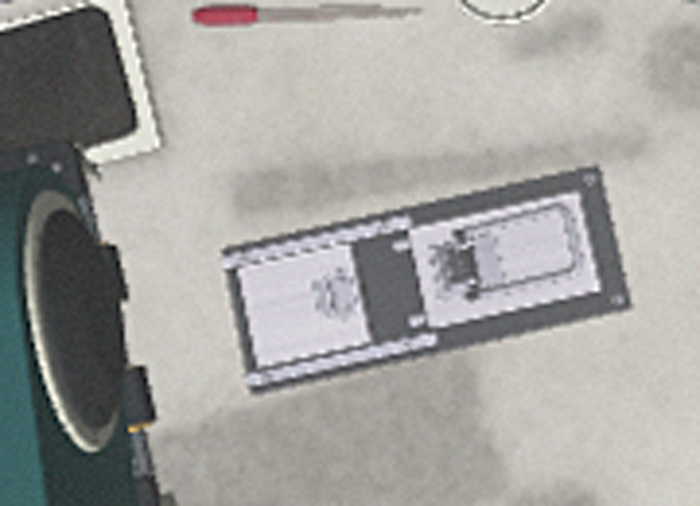

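View pics/wrist1.png

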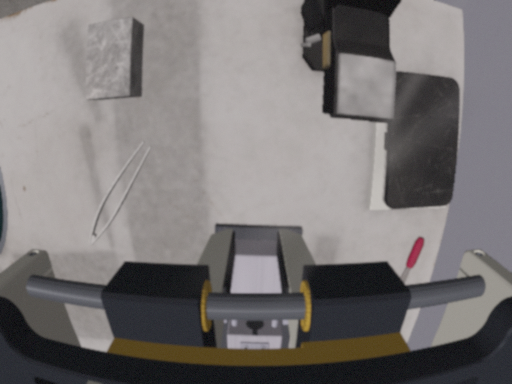

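View pics/scene1.png

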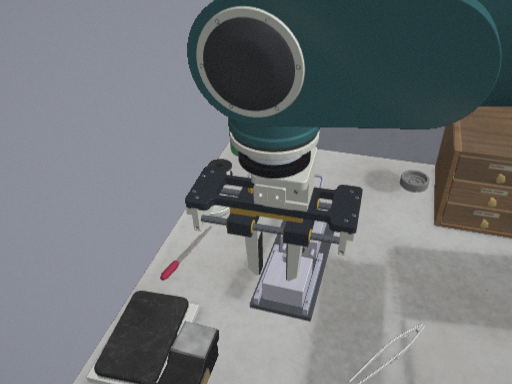

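Run:
```python
from h import *
c=camera("top")
P=[np.array(p)/3.889+[120,150] for p in [(252,393),(222,247),(598,167),(632,306)]]
W=np.array([atz(c,p,.01) for p in P]);print(W.round(4))
print("center",W.mean(0).round(4))
BL,TL,TR,BR=W
u=(BL+TL-TR-BR)/2;v=(BL-TL+BR-TR)/2
print(np.linalg.norm(u),np.linalg.norm(v),np.degrees(np.arctan2(u[1],u[0])),np.degrees(np.arctan2(v[1],v[0])))
# half edges at z .048 : end left mid, inner right mid
f=lambda p,z: atz(c,np.array(p)/3.889+[120,150],z)
u/=np.linalg.norm(u);o=W.mean(0)
for n,p,z in [("half end L top",(241,272),.048),("half end bottom",(255,370),.048),("half inner t",(357,241),.048),("half inner b",(373,343),.048),("fixed t",(411,231),.048),("fixed b",(428,325),.048),("fixed far t",(580,192),.048),("fix far b",(601,290),.048)]:
    X=f(p,z);print(n,((X-o)@u).round(4),((X-o)@np.array([-u[1],u[0],0])).round(4))
```

```text
[[ 0.4502  0.0826  0.01  ]
 [ 0.5423  0.1067  0.01  ]
 [ 0.6022 -0.134   0.01  ]
 [ 0.5127 -0.1582  0.01  ]]
center [ 0.5269 -0.0257  0.01  ]
0.24840812534788262 0.09396533828112191 104.25953079522024 -165.08813695640706
half end L top 0.1096 -0.0263
half end bottom 0.1128 0.0341
half inner t 0.0363 -0.0297
half inner b 0.0394 0.0337
fixed t 0.0025 -0.0286
fixed b 0.0043 0.0302
fixed far t -0.1052 -0.0299
fix far b -0.1045 0.0324
```

>>> play_rows(steps=[[0, [0, 0, -0.68], [0, 0, -0.27]], [0, [0, 0, -0.68], [0, 0, 0]], [0, [0, 0, -0.68], [0, 0, 0]], [0, [0.1, -0.38, 0], [0, 0, 0]], [0, [0.1, -0.38, 0], [0, 0, 0]], [0, [0.05, -0.19, 0], [0, 0, 0]], [0, [0.05, -0.19, 0], [0, 0, 0]], [0, [0.05, -0.19, 0], [0, 0, 0]]])

```text
clock: 3.75
ee_pos: [0.5004, 0.0693, 0.1207]
tcp_rot: [0.56, -0.56, 0.432, -0.432]
ft_force: [-1.0, 3.1, -1.9]
width: 0.0004
```

>>> play_rows(steps=[[0, [0.05, -0.19, 0], [0, 0, 0]]])

```text
clock: 3.85
ee_pos: [0.503, 0.0596, 0.1207]
tcp_rot: [-0.56, 0.56, -0.432, 0.432]
ft_force: [-1.9, 2.3, -2.3]
width: 0.0001
```

>>> play_rows(steps=[[0, [0.015, -0.05, 0], [0, 0, 0]], [0, [0, 0, 0], [0, 0, 0]]])

```text
clock: 4.05
ee_pos: [0.504, 0.0571, 0.121]
tcp_rot: [0.56, -0.56, 0.432, -0.432]
ft_force: [0.1, 0.2, 0.7]
width: 0.0002
```

>>> play_rows(steps=[[0, [0.015, -0.05, 0], [0, 0, 0]], [0, [0.01, -0.04, 0], [0, 0, 0]]])

```text
clock: 4.25
ee_pos: [0.5046, 0.0552, 0.1211]
tcp_rot: [0.561, -0.559, 0.433, -0.43]
ft_force: [-11.2, 37.1, 7.7]
width: 0.0006
```

>>> play_rows(steps=[[0, [0.01, -0.04, 0], [0, 0, 0]], [0, [0.01, -0.04, 0], [0, 0, 0]]])

```text
clock: 4.45
ee_pos: [0.5049, 0.0542, 0.1211]
tcp_rot: [0.563, -0.557, 0.435, -0.428]
ft_force: [-21.5, 69.6, 13.1]
width: 0.0003
```

>>> play_rows(steps=[[0, [-0.08, 0.3, 0], [0, 0, 0]], [0, [-0.1, 0.38, 0.3], [0, 0, 0]], [0, [-0.15, 0.6, 0.6], [0, 0, 0]], [0, [-0.15, 0.6, 0.6], [0, 0, 0]]])

```text
clock: 4.85
ee_pos: [0.4815, 0.1439, 0.1967]
tcp_rot: [-0.56, 0.56, -0.432, 0.432]
ft_force: [1.0, 0.2, 0.4]
width: 0.0004
```

Run:
```python
from h import *
C={}
for n in ["scene","top"]:
    C[n]=camera(n)
cv2.imwrite("pics/t2.png",cv2.resize(C["top"]["image"][150:280,120:300],(700,506),interpolation=cv2.INTER_CUBIC))
cv2.imwrite("pics/s2.png",cv2.resize(C["scene"]["image"][150:330,220:370],None,fx=3.3,fy=3.3,interpolation=cv2.INTER_CUBIC))
for k in ["pivot","half_end","keeper","lever_tip","loop_bar"]:
    rs=[]
    for n in C:
        r=place_of(k,n); print(k,n,[(np.round(a["uv"],1).tolist(),round(a["confidence"],2)) for a in r[:2]])
        if r and r[0]["confidence"]>.4: rs.append(ray(C[n],r[0]["uv"],n=="wrist"))
    if len(rs)>1: X,e=tri(rs);print("   ",X.round(4),np.round(e,4))
print(arm.get_state()["ee_pos"])
```

```text
pivot scene [([301.3, 219.2], 0.89)]
pivot top [([241.9, 219.5], 0.62)]
    [ 0.5342 -0.0546  0.0601] [0.0041 0.0041]
half_end scene [([284.8, 280.2], 0.6)]
half_end top [([197.6, 228.4], 0.63), ([315.3, 148.5], 0.61)]
    [0.5087 0.0526 0.0261] [0.0021 0.0021]
keeper scene [([292.5, 243.5], 0.88)]
keeper top [([216.3, 223.1], 0.94)]
    [0.5218 0.0047 0.059 ] [0.0019 0.0019]
lever_tip scene []
lever_tip top [([236.0, 219.9], 0.79), ([316.7, 149.2], 0.74)]
loop_bar scene [([314.9, 176.4], 0.6)]
loop_bar top [([266.5, 209.7], 0.66)]
    [ 0.5487 -0.1128  0.1086] [0.0038 0.0038]
[0.48204091 0.14256574 0.19527452]
```

View pics/t2.png

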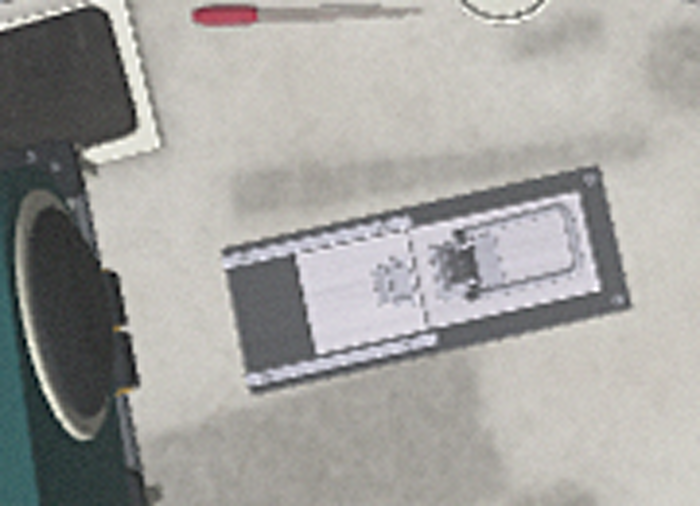

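View pics/s2.png

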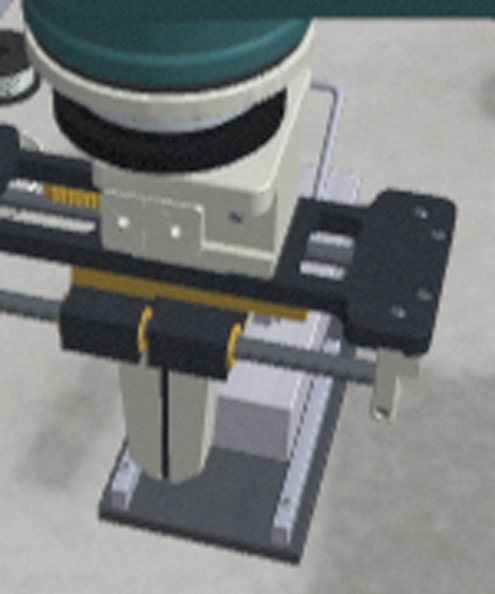

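>>> play_rows(steps=[[0, [0, 0, 0.85], [0, 0, 0]], [0, [0, 0, 0.85], [0, 0, 0]], [0, [0.25, -0.95, 0], [0, 0, 0]], [0, [0.25, -0.95, 0], [0, 0, 0]], [0, [0.25, -0.95, 0], [0, 0, 0]], [0, [0.25, -0.95, 0], [0, 0, 0]], [0, [0.25, -0.95, 0], [0, 0, 0]], [0, [0.25, -0.95, 0], [0, 0, 0]]])

```text
clock: 6.25
ee_pos: [0.557, -0.1444, 0.2806]
tcp_rot: [0.56, -0.56, 0.432, -0.432]
ft_force: [-0.3, 0.3, -0.1]
width: 0.0005
```

>>> play_rows(steps=[[0, [0.03, -0.1, 0], [0, 0, 0]], [0, [0, 0, 0], [0, 0, 0]]])

```text
clock: 6.45
ee_pos: [0.5585, -0.1483, 0.2801]
tcp_rot: [-0.559, 0.559, -0.433, 0.432]
ft_force: [-0.2, 1.0, -0.9]
width: 0.0003
```

Run:
```python
from h import *
C={}
for n in ["scene","wrist"]:
    C[n]=camera(n)
cv2.imwrite("pics/s3.png",cv2.resize(C["scene"]["image"][110:290,220:370],None,fx=3.3,fy=3.3,interpolation=cv2.INTER_CUBIC))
cv2.imwrite("pics/w3.png",C["wrist"]["image"])
for k in ["pivot","keeper","lever_tip","loop_bar"]:
    for n in C:
        r=place_of(k,n); print(k,n,[(np.round(a["uv"],1).tolist(),round(a["confidence"],2)) for a in r[:2]])
o=np.array([.5350,-.055,.06]);u=np.array([-.254,.967,0])
# plane y=0 intersection
nrm=np.array([.967,.254,0])
for k in ["pivot","lever_tip","loop_bar","keeper"]:
    r=place_of(k,"scene")
    if r:
        a,d=ray(C["scene"],r[0]["uv"]);X=a+d*((o-a)@nrm)/(d@nrm);print(k,((X-o)@u).round(4),(X-o)[2].round(4))
print(arm.get_state()["ee_pos"])
```

```text
pivot scene [([301.2, 217.2], 0.82)]
pivot wrist [([255.7, 92.4], 0.6), ([401.0, 52.0], 0.28)]
keeper scene [([295.9, 246.2], 0.79), ([286.8, 280.6], 0.63)]
keeper wrist [([254.8, 41.8], 0.55)]
lever_tip scene [([302.3, 199.1], 0.58)]
lever_tip wrist [([254.7, 74.1], 0.85)]
loop_bar scene [([312.0, 171.9], 0.8), ([186.4, 254.1], 0.6)]
loop_bar wrist [([256.7, 162.7], 0.6)]
pivot 0.0205 0.0215
lever_tip 0.0183 0.0574
loop_bar -0.058 0.0582
keeper 0.0545 -0.0122
[ 0.55850184 -0.14692938  0.28076023]
```

View pics/s3.png

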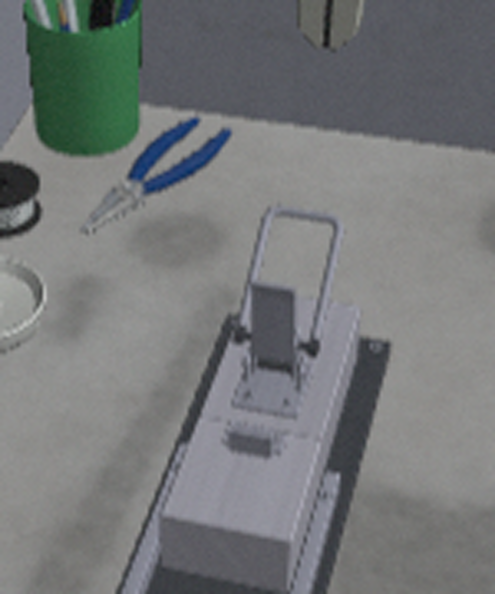

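View pics/w3.png

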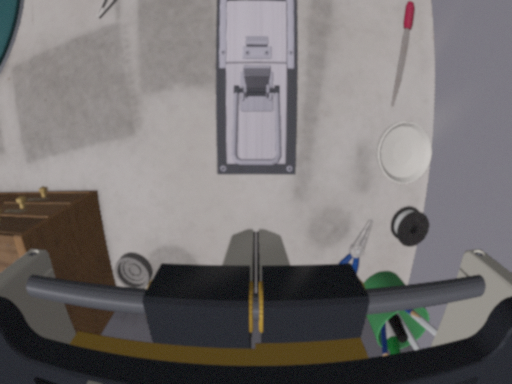

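>>> play_rows(steps=[[0, [0, 0, -0.67], [0, 0, 0]], [0, [0, 0, -0.67], [0, 0, 0]], [0, [0, 0, -0.66], [0, 0, 0]], [0, [-0.1, 0.38, 0], [0, 0, 0]], [0, [-0.06, 0.24, 0], [0, 0, 0]], [0, [-0.06, 0.24, 0.1], [0, 0, 0]], [0, [0, 0, 0], [0, 0, 0]]])

```text
clock: 7.85
ee_pos: [0.5479, -0.1025, 0.1884]
tcp_rot: [0.561, -0.56, 0.431, -0.432]
ft_force: [-0.2, -0.2, 0.2]
width: 0.0007
```

```bash
cat >> h.py <<'E'
def look(tag):
    c=camera("scene")
    cv2.imwrite(f"pics/s{tag}.png",cv2.resize(c["image"][110:290,220:370],None,fx=3.3,fy=3.3,interpolation=cv2.INTER_CUBIC))
    o=np.array([.5350,-.055,.06]);u=np.array([-.254,.967,0]);nrm=np.array([.967,.254,0])
    for k in ["pivot","lever_tip","loop_bar","keeper"]:
        for r in place_of(k,"scene")[:1]:
            a,d=ray(c,r["uv"]);X=a+d*((o-a)@nrm)/(d@nrm);print(k,((X-o)@u).round(4),(X-o)[2].round(4),np.round(r["uv"]),r["confidence"])
    s=arm.get_state();p=np.array(s["ee_pos"])-o;print("tip rel pivot",(p@u).round(4),(p@-nrm).round(4),(p[2]-.084).round(4),s["clock"],np.round(s["ft_force"],1))
E
python3 -c "
from h import *
look('4')"
```

```text
pivot 0.0229 0.0174 [301. 220.] 0.73
lever_tip 0.0171 0.0415 [302. 206.] 0.93
loop_bar -0.0677 0.0535 [313. 171.] 0.78
keeper 0.048 -0.0178 [297. 246.] 0.71
tip rel pivot -0.0508 0.0003 0.042 8.1 [-0.5 -0.8 -0.2]
```

View pics/s4.png

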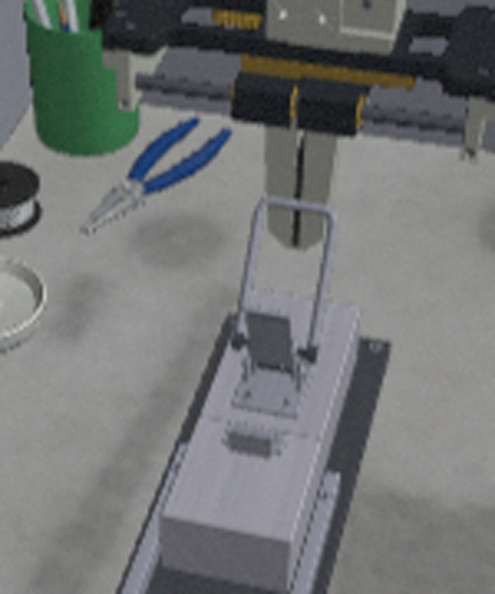

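>>> play_rows(steps=[[0, [-0.05, 0.19, 0.13], [0, 0, 0]], [0, [-0.05, 0.19, 0.13], [0, 0, 0]], [0, [-0.05, 0.19, 0.13], [0, 0, 0]], [0, [-0.05, 0.19, 0.13], [0, 0, 0]], [0, [-0.05, 0.19, 0.13], [0, 0, 0]], [0, [0, 0, 0], [0, 0, 0]]])

```text
clock: 8.7
ee_pos: [0.535, -0.0553, 0.2196]
tcp_rot: [0.56, -0.56, 0.431, -0.432]
ft_force: [-0.7, -0.3, 0.1]
width: 0.0006
```

```bash
python3 -c "
from h import *
look('5')"
```

```text
pivot 0.0261 0.019 [300. 220.] 0.63
lever_tip 0.4066 0.3107 [186. 253.] 0.63
loop_bar -0.0022 0.0757 [306. 182.] 0.62
keeper 0.072 0.0068 [294. 245.] 0.87
tip rel pivot -0.0017 0.0005 0.0738 8.95 [ 0.4  0.3 -0.5]
```

View pics/s5.png

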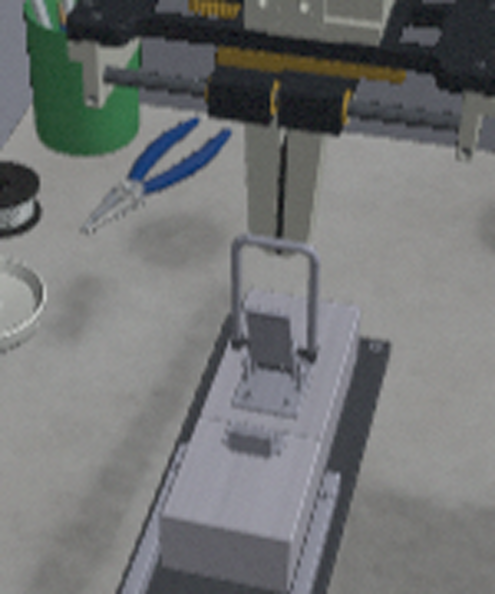

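>>> play_rows(steps=[[0, [-0.05, 0.19, 0], [0, 0, 0]], [0, [-0.05, 0.19, 0], [0, 0, 0]], [0, [0, 0, 0], [0, 0, 0]], [0, [0, 0, 0], [0, 0, 0]]])

```text
clock: 9.35
ee_pos: [0.5299, -0.0371, 0.2183]
tcp_rot: [-0.56, 0.56, -0.432, 0.432]
ft_force: [0.3, 0.4, -0.8]
width: 0.0002
```

```bash
python3 -c "
from h import *
look('6')"
```

```text
pivot 0.0146 0.0083 [302. 221.] 0.62
lever_tip 0.0342 0.053 [300. 207.] 0.84
loop_bar 0.1013 0.0395 [290. 242.] 0.65
keeper 0.0794 0.0133 [293. 245.] 0.86
tip rel pivot 0.018 0.0004 0.0742 9.6 [ 0.3  0.1 -0.5]
```

View pics/s6.png

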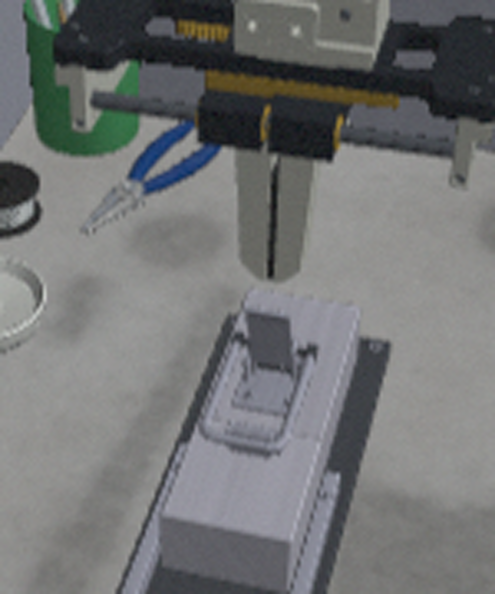

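>>> play_rows(steps=[[0, [-0.08, 0.31, 0.1], [0, 0, 0]], [0, [-0.08, 0.31, 0], [0, 0, 0]], [0, [-0.08, 0.31, -0.2], [0, 0, 0]], [0, [0, 0, -0.4], [0, 0, 0]], [0, [0, 0, 0], [0, 0, 0]]])

```text
clock: 10.1
ee_pos: [0.5167, 0.0104, 0.1904]
tcp_rot: [-0.559, 0.561, -0.433, 0.43]
ft_force: [-0.4, 0.3, 0.7]
width: 0.0005
```

```bash
python3 -c "
from h import *
look('7')
c=camera('wrist');cv2.imwrite('pics/w7.png',c['image'])
c=camera('top');cv2.imwrite('pics/t7.png',cv2.resize(c['image'][150:280,170:300],(600,600),interpolation=cv2.INTER_CUBIC))
for z in (.0505,.068): print(atz(camera('scene'),(294.2,244.2),z))
"
```

```text
pivot 0.0166 0.0159 [302. 218.] 0.98
lever_tip 0.0063 0.0311 [303. 207.] 0.88
loop_bar 0.0653 -0.0166 [294. 253.] 0.73
keeper 0.0539 -0.0112 [296. 246.] 0.78
tip rel pivot 0.0662 -0.0001 0.05 10.35 [ 0.7 -0.3  0.2]
[ 0.52445107 -0.00251009  0.0505    ]
[0.51630397 0.01380595 0.068     ]
```

View pics/s7.png

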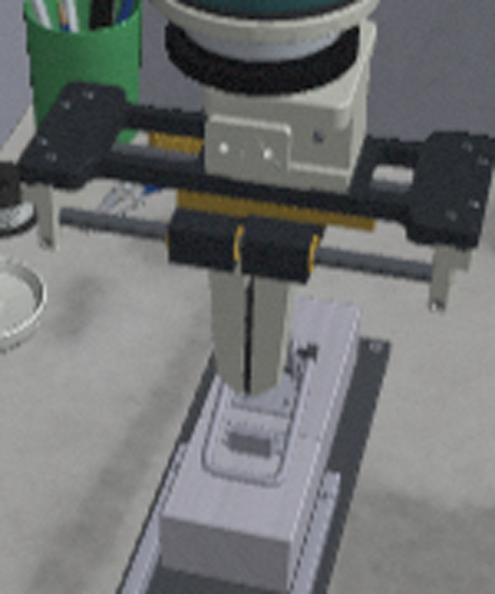

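View pics/w7.png

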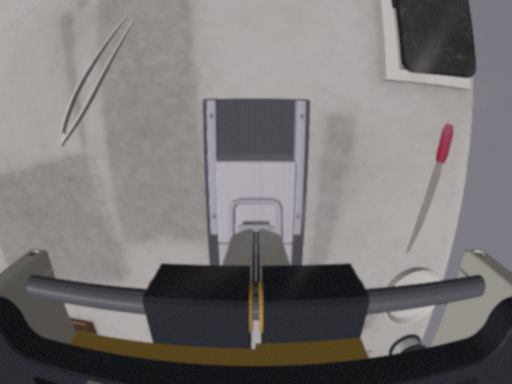

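View pics/t7.png

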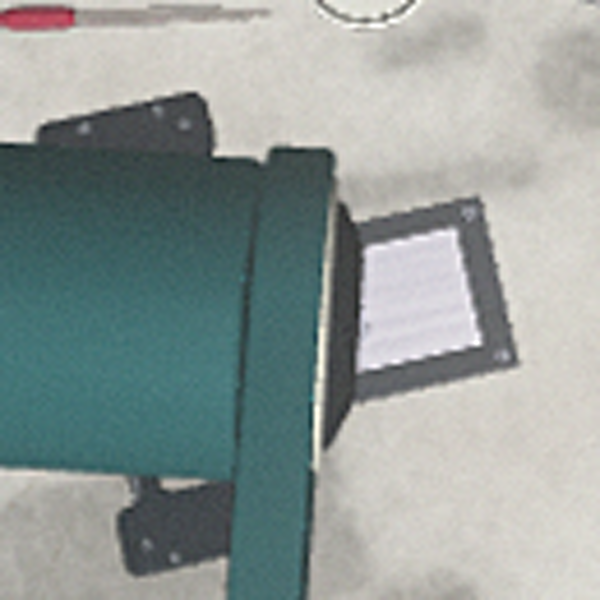

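>>> play_rows(steps=[[0, [0.05, -0.2, 0], [0, 0, 0]], [0, [0.05, -0.2, 0], [0, 0, 0]], [0, [0.05, -0.2, 0], [0, 0, 0]], [0, [0.05, -0.2, 0.05], [0, 0, 0]], [0, [0.05, -0.2, 0.1], [0, 0, 0]], [0, [0, 0, 0], [0, 0, 0]]])

```text
clock: 11.15
ee_pos: [0.531, -0.0424, 0.2015]
tcp_rot: [0.56, -0.56, 0.432, -0.433]
ft_force: [0.3, 0.0, 0.1]
width: 0.0005
```

```bash
python3 -c "
from h import *
look('8')
"
```

```text
pivot 0.0237 0.0179 [301. 220.] 0.58
lever_tip -0.0028 0.0527 [305. 194.] 0.62
loop_bar 0.0473 -0.0343 [296. 253.] 0.8
keeper 0.0733 0.0058 [294. 246.] 0.77
tip rel pivot 0.0149 0.0008 0.0567 11.4 [-0.4 -0.8  0.4]
```

View pics/s8.png

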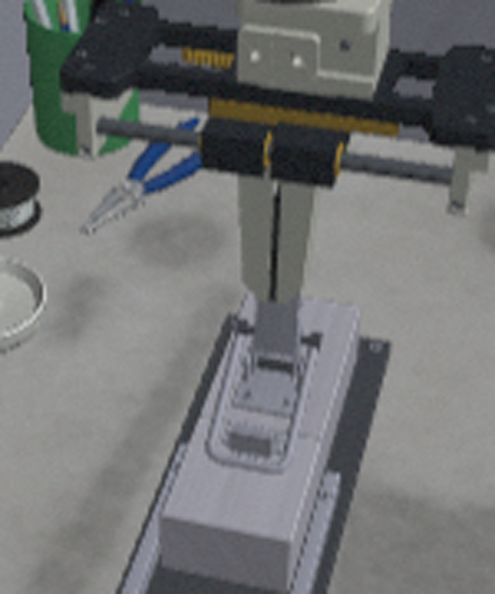

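>>> play_rows(steps=[[0, [0.05, -0.2, 0], [0, 0, 0]], [0, [0.05, -0.2, 0], [0, 0, 0]], [0, [0.06, -0.21, -0.04], [0, 0, 0]], [0, [0, 0, 0], [0, 0, 0]]])

```text
clock: 11.8
ee_pos: [0.5388, -0.0729, 0.1983]
tcp_rot: [-0.559, 0.56, -0.432, 0.432]
ft_force: [0.2, 0.5, 1.5]
width: 0.0005
```

```bash
python3 -c "
from h import *
look('9')
"
```

```text
pivot 0.0259 0.0178 [300. 221.] 0.65
lever_tip -0.0306 0.0473 [308. 186.] 0.85
loop_bar 0.0471 -0.0194 [297. 246.] 0.87
keeper 0.0682 0.003 [294. 245.] 0.76
tip rel pivot -0.0168 0.0008 0.0548 12.05 [-0.1 -0.1 -0.1]
```

View pics/s9.png

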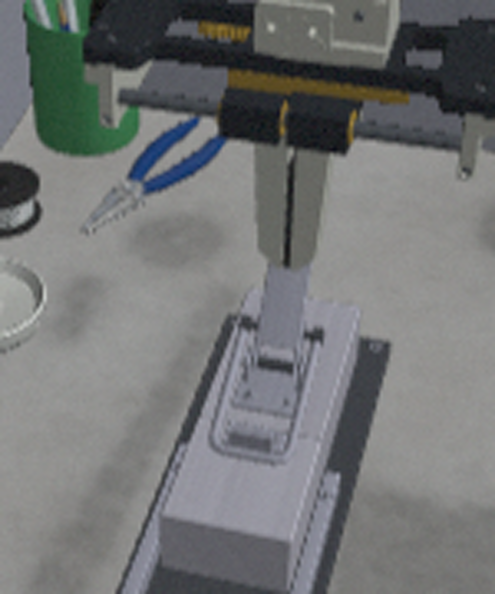

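>>> play_rows(steps=[[0, [0.035, -0.135, -0.08], [0, 0, 0]], [0, [0.035, -0.135, -0.08], [0, 0, 0]], [0, [0.03, -0.105, -0.11], [0, 0, 0]], [0, [0.03, -0.105, -0.11], [0, 0, 0]], [0, [0, 0, 0], [0, 0, 0]]])

```text
clock: 12.55
ee_pos: [0.5449, -0.096, 0.1787]
tcp_rot: [-0.56, 0.56, -0.432, 0.432]
ft_force: [-0.9, 1.4, 0.3]
width: 0.0007
```

```bash
python3 -c "
from h import *
look('10')
"
```

```text
pivot 0.0476 0.0388 [298. 220.] 0.89
lever_tip -0.0663 0.0203 [312. 187.] 0.89
keeper 0.0619 0.0029 [295. 242.] 0.71
tip rel pivot -0.0417 0.0006 0.036 12.8 [-0.6  1.6  0.3]
```

View pics/s10.png

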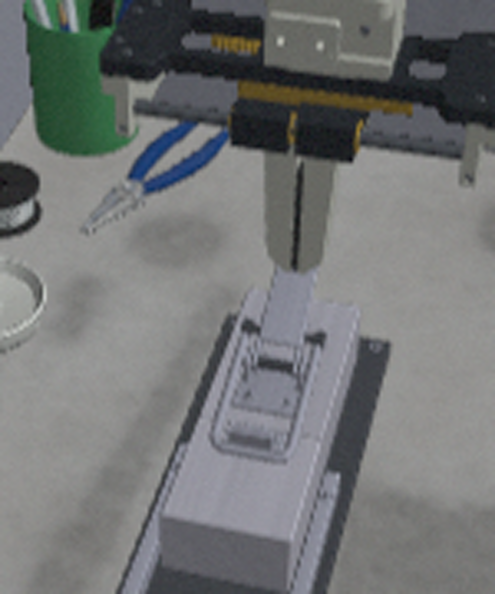

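>>> play_rows(steps=[[0, [0.02, -0.07, -0.15], [0, 0, 0]], [0, [0.02, -0.07, -0.15], [0, 0, 0]], [0, [0.01, -0.04, -0.15], [0, 0, 0]], [0, [0.01, -0.04, -0.1], [0, 0, 0]]])

```text
clock: 13.2
ee_pos: [0.5478, -0.1067, 0.151]
tcp_rot: [-0.56, 0.56, -0.432, 0.432]
ft_force: [-2.8, 8.2, 14.2]
width: 0.0004
```

>>> play_rows(steps=[[0, [0, 0, -0.04], [0, 0, 0]]])

```text
clock: 13.3
ee_pos: [0.5481, -0.1066, 0.1505]
tcp_rot: [0.56, -0.56, 0.432, -0.432]
ft_force: [-8.7, 4.3, 22.3]
width: 0.0007
```

>>> play_rows(steps=[[0, [0, 0, 0.2], [0, 0, 0]], [0, [0, 0, 0.6], [0, 0, 0]], [0, [0, 0, 0.9], [0, 0, 0]], [0, [0, 0, 0.9], [0, 0, 0]], [0, [0.25, -0.9, 0], [0, 0, 0]], [0, [0, 0, 0], [0, 0, 0]]])

```text
clock: 13.9
ee_pos: [0.5613, -0.1546, 0.2814]
tcp_rot: [-0.559, 0.56, -0.431, 0.433]
ft_force: [0.6, 1.1, -0.4]
width: 0.0004
```

```bash
python3 -c "
from h import *
look('11')
c=camera('wrist');cv2.imwrite('pics/w11.png',cv2.resize(c['image'][0:230,150:370],None,fx=2.6,fy=2.6,interpolation=cv2.INTER_CUBIC))
"
```

```text
pivot 0.0342 0.0246 [299. 221.] 0.6
loop_bar 0.0372 -0.0323 [298. 248.] 0.74
keeper 0.0836 0.015 [292. 246.] 0.7
tip rel pivot -0.0992 -0.0001 0.1357 14.15 [-0.   0.1  1.1]
```

View pics/s11.png

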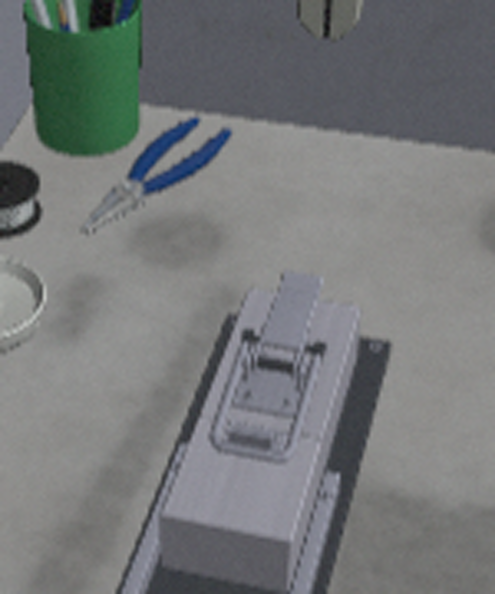

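View pics/w11.png

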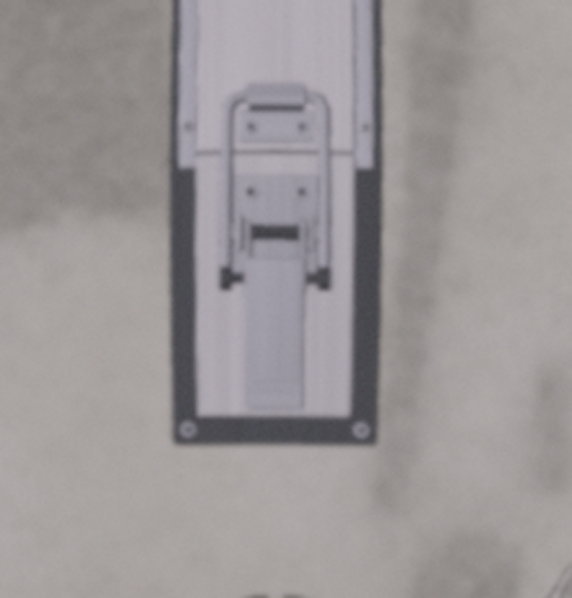

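```bash
python3 -c "
from h import *
s=camera('scene');w=camera('wrist')
o=np.array([.5350,-.055,.06]);u=np.array([-.254,.967,0])
X,e=tri([ray(s,(311.5,192.4)),ray(w,(255.8,155.8),True)]);print('tri',(X-o)@u,X[2]-.06,e)
for th in (0,.07,.2,.4):
    p=.068*np.array([-np.cos(th),np.sin(th)])+.006*np.array([np.sin(th),np.cos(th)])
    print(th,proj(s,o+p[0]*u+[0,0,p[1]]))
for n,p in [('corner R',(390,345)),]:
    print(atz(s,np.array(p)/3.3+[220,110],.01), o+ -.095*u)
cv2.imwrite('pics/s12.png',cv2.resize(s['image'][175:265,270:345],(600,720)[::1],interpolation=cv2.INTER_CUBIC)[:600])
"
```

```text
tri -0.06510617674501827 0.008759329263919785 [np.float64(1.9234741148905813e-05), np.float64(1.9234741148826558e-05)]
0 [311.69552999 192.66873775]
0.07 [311.75806481 190.75782661]
0.2 [311.77184503 187.52621252]
0.4 [311.52712866 183.47270514]
[ 0.50962359 -0.1517066   0.01      ] [ 0.55913  -0.146865  0.06    ]
```

View pics/s12.png

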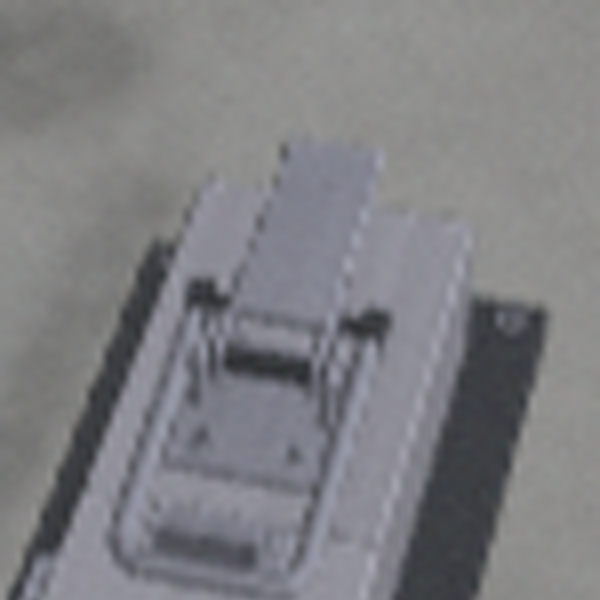

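```bash
python3 -c "
from h import *
print(sign_off())"
```

```text
the job is handed in; nothing more can be done
None
```

The mould is shut and latched, and I handed the job in at about 14 s of the 58 s allowed. The hand-in reported no verdict.

**What I did:**
- I pushed the sliding half home with the closed fingers until it stopped dead, with the force on the tool rising to about 70 N.
- I tipped the loop over from behind, and its bar landed on the half beyond the keeper's lip.
- I swung the lever over and pressed it down. It bottomed at about 22 N with the fingertips at lever-top height.
- I then lifted the gripper well clear.

**Last checks:**
- **Lever:** its end in the scene camera is within half a pixel of where a flat lever should be. Triangulating the lever end from two cameras gave a height about 3 mm above flat, which is within measurement error. It stayed down after I let go.
- **Loop bar:** in the wrist picture it is hidden under the keeper's lip, with the loop's corners level with the keeper. I judged this by eye and did not measure the bar's distance from the catch face.
- **Gap:** the two halves meet with only a seam line between them.
- **Pliers, file and dish:** the gripper never went near them. The pliers and dish look unmoved in the last scene picture; I did not re-check the file at the end.

**Disagreements:**
- The networks' keeper and pivot points in the scene camera scattered by 10 to 30 mm in the later pictures, so I relied on the pose measured from the plate corners.
- The lever tipped forward slightly when I first touched the loop. This did no harm.

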